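# Sort out the mixed-up supply mats

## Robot

A 7-joint arm with a two-finger parallel gripper is mounted at the origin on a cart in front of the work surface, level with it; the furniture and walls round the work are solid. World frame = base frame: x ahead of the robot, y to its left, z up, the work surface at z = 0. Lengths are in m, angles in rad, forces in N, time in s.
With the tool pointing down it reaches from about 0.425 to 1.025 m from the base axis. Payload 9.4 kg.
Tool frame: the origin (TCP) lies midway between the tips of the shut fingers; the grasp point (between the pads) lies 19 mm behind it; z points along the fingers, y is the direction in which the jaws open and shut (so a half turn about z gives the same grasp; the last joint's range is limited). The gripper opens to 93 mm and grips with 3 to 60 N. Pads are 15 mm wide; open, the fingers measure 128 mm over their backs; the gripper's body (75 mm by 188 mm) begins 65 mm behind the grasp point.
Start: joints at [1.221, 0.599, -0.003, 1.599, 0.002, 0.943, -0.08], TCP at [0.195, -0.698, 0.219] pointing down, gripper open.
Joint ranges: [-2.57, 2.57], [-0.35, 1.97], [-1.29, 1.29], [0.11, 2.56], [-1.05, 4.19], [0.11, 1.86], [-2.63, 2.63]. Speed limits (rad/s): [2.22, 2.22, 3.01, 3.01, 3.14, 3.14, 3.14].

## Interface

Orientations are given as a rotation vector (axis times angle).
In Python, from bench import manip, optics gives the robot as it stands.
- The arm moves only by the shell command python3 -m creep 'ROWS' [OPENING] [FORCE]. ROWS is JSON, a list of rows, each a list of 2 entries, a list of its own where there are three numbers: the shift along the tool's x, y, z in m, then the turn about the tool's z in rad. A call has 1 to 8 rows; each row is the pose to reach, as a shift and turn from the pose commanded when the call began, along the tool's axes at that moment; what a row does not reach only later rows make up. A row lasts 1/10 s, in which the tool goes at most 50 mm and 8.59 degrees, less where a joint would pass 70% of its speed; a pose out of reach is approached as far as the arm can. A call with a gripper value outside its range is refused whole. OPENING is the gripper's target within -1 to 1 (fully open at 1, half-way at 0, shut at -1), set as the call begins (- or left out, the last holds). The fingers move at their own pace and stop on an object; FORCE is the grip in N (left out, the last holds). Time passes only in rows, so rows that repeat a pose let the fingers close. It gives the time, the measured TCP pose, the force and the opening at its end, in the units of the state.
- manip.sense(): the state, without advancing time (a new reading comes with each control period).
- optics.get_image(name): name is "scene" or "top" or "wrist"; returns the picture (420x560x3 uint8, red, green, blue); there is no depth.
- optics.camera_info(name): a dict with "vertical_fov" (degrees; the focal length in pixels is half the picture's height over the tangent of half this angle, whatever the lens; pixels are square), "cx", "cy" (the principal point, pixels), "R" (3x3) and "t" (3): a world point X has camera coordinates R X + t. Camera axes: x right, y down, z forward; pixel columns grow to the right and rows downward; lengths in m; the calibration is good to about 2 mm. The wrist camera is an equidistant fisheye: a pixel r from the principal point sees the ray r / f radians off the axis. A picture is of the moment at which its call begins: read the wrist's pose just before it. camera_info takes no time and is no camera call; for the wrist camera it gives the pose at the moment of the call.
- manip.hand_in(): hands the job in, once; it reports no verdict.
Trained networks look in the newest picture that a camera, given by its name, has taken for a name from the list of things; names that differ only in an ending like _2 or _b are one class to them, and where a whole thing is asked for, a point or a joint stands for the part that bears it (a point fixed in the world has none). Each returns a list of dicts, best first, with "score" (0 to 1); they miss things now and then, are a little off and sometimes report something else, mostly with a low value. They report only what shows in the picture. A call takes as long as a camera call.
- optics.find_in(target, camera): "centre" ([column, row] in pixels, amid what is visible of it).
- optics.mark_of(target, camera): "centre" ([column, row] in pixels: a listed point, or the origin of a listed thing).
The state is a dict: "t": time; "q": joint angles; "qd": joint speeds; "tau": joint torques, N m; "ee_pos": TCP position; "ee_rot": TCP orientation; "contact_force": force on the tool from outside, world axes, zero at the start; "ft_torque": the same for the moment, N m; "gripper_width": opening from 0.0 (shut) to 1.0 (fully open).
Only numpy, scipy, OpenCV 4.12 (cv2) and the standard library are available. Lean on these libraries where they do the work, as an engineer would, in place of code of your own. Each camera call takes 0.05 s, during which the arm holds its last target. There are 200 camera calls.

## Task

The supplies on the blue bench mats have been mixed up: put every one back in the middle of the mat whose picture shows it, lying flat as now, the glue stick standing upright cap up. The mat without a picture is spare and may be used on the way, but must be empty at the end; leave the pen cup standing where it is.

Things in the scene. Friction and masses are not known exactly. Their poses are not given: they have to be found in the camera images.
- white_roll: Small white tape roll with a brown core, lying flat, 48 mm across, 19 mm high, about 30 g. Origin at the centre of its underside, z up. Round: grip it across in any direction; its hole is too small for a finger. At the start it is on the mat of the yellow pad or of the glue stick.
- black_roll: Small black tape roll with a brown core, lying flat, 48 mm across, 19 mm high, about 30 g. Origin at the centre of its underside, z up. Round: grip it across in any direction; its hole is too small for a finger. At the start it is on the mat of the yellow pad or of the glue stick.
- note_pad: Yellow square pad of sticky notes (one solid block), 50 x 50 mm, 18 mm high, about 50 g. Origin at the centre of its underside, x and y along its edges, z up. Grip across two facing sides. At the start it is on the mat of the white or the black roll.
- glue: White glue stick with a red cap, standing upright, 29 mm across, 96 mm high, about 30 g; the cap is its top 26 mm. Origin at the centre of its underside, z up. Round: can be gripped across in any direction. At the start it is on the mat of the white or the black roll.
- mat_white: Fixed blue plate, 5 mm thick, 124 x 90 mm, lying in any order and turned up to 0.25 rad. Origin on its underside (bench top), below the centre of the pale-lined 70 mm square where the thing stands; z up. It reaches 45 mm to +x and +-y, 79 mm to -x, where a flat picture (centre 58 mm from the origin) shows what belongs: a white ring with a brown middle, 36 mm across (the white tape roll).
- mat_black: Fixed blue plate, 5 mm thick, 124 x 90 mm, lying in any order and turned up to 0.25 rad. Origin on its underside (bench top), below the centre of the pale-lined 70 mm square where the thing stands; z up. It reaches 45 mm to +x and +-y, 79 mm to -x, where a flat picture (centre 58 mm from the origin) shows what belongs: a black ring with a brown middle, 36 mm across (the black tape roll).
- mat_yellow: Fixed blue plate, 5 mm thick, 124 x 90 mm, lying in any order and turned up to 0.25 rad. Origin on its underside (bench top), below the centre of the pale-lined 70 mm square where the thing stands; z up. It reaches 45 mm to +x and +-y, 79 mm to -x, where a flat picture (centre 58 mm from the origin) shows what belongs: a yellow square, 32 mm (the yellow note pad).
- mat_red: Fixed blue plate, 5 mm thick, 124 x 90 mm, lying in any order and turned up to 0.25 rad. Origin on its underside (bench top), below the centre of the pale-lined 70 mm square where the thing stands; z up. It reaches 45 mm to +x and +-y, 79 mm to -x, where a flat picture (centre 58 mm from the origin) shows what belongs: a plain red disc, 34 mm across (the red-capped glue stick).
- mat_blank: Fixed blue plate, 5 mm thick, 124 x 90 mm, lying in any order and turned up to 0.25 rad. Origin on its underside (bench top), below the centre of the pale-lined 70 mm square where the thing stands; z up. It reaches 45 mm to +x and +-y, 79 mm to -x, where it has no picture. Empty at the start: the spare place.
- pen_cup: Black empty pen cup, 76 mm across, 97 mm high, standing behind the mats (farther from the robot); to be left alone. Origin at the centre of its underside, z up.

How it is judged:
By the outcome, as a careful person would: the job done as asked, in the order asked, and still so for the second after the job is handed in, with the robot touching nothing.
It also fails if it takes over 144 s, if anything falls off the work surface, if the arm or the gripper's body presses on something with over 40 N, if the wrist force passes 120 N, or if a joint passes its speed limit or range.

## Working session

There is one attempt and no reset: what is moved stays moved. The work goes in short steps, Python scripts to look and compute and a shell command to move; the robot and the scene stay as the last step left them, time stands still between calls to the robot, and variables do not carry over. Pictures are saved under pics/ and viewed, on a budget of 14 in all, crops included, one or two more only if the job needs it, and the job is handed in when it is done.

```bash
ls; mkdir -p pics
python3 - <<'E'
from bench import manip, optics
import cv2
s=manip.sense(); print(s['t'],s['ee_pos'],s['ee_rot'],s['gripper_width'])
for n in('top','scene'):
    cv2.imwrite(f'pics/{n}0.png',optics.get_image(n)[:,:,::-1])
    i=optics.camera_info(n);print(n,i)
E
```

```text
pics
0.0 [ 0.19516647 -0.69773335  0.21776827] [-3.11092699e+00 -4.26990285e-01  5.29325659e-04] 0.9995799272716986
top {'vertical_fov': 42.75248308521506, 'cx': 275.7477362120188, 'cy': 207.41299188978104, 'R': array([[-0.01250831, -0.99991508, -0.00365736],
       [-0.99528949,  0.01280195, -0.09609861],
       [ 0.09613727,  0.0024381 , -0.9953651 ]]), 't': array([-0.00627147,  0.54862291,  1.49671457])}
scene {'vertical_fov': 57.684325954443864, 'cx': 277.86166635408847, 'cy': 207.24411903511526, 'R': array([[ 0.89044305, -0.45508579, -0.00284519],
       [-0.34163778, -0.66430872, -0.66481392],
       [ 0.30065729,  0.59295096, -0.74700359]]), 't': array([-0.5038199 ,  0.23965252,  0.83527453])}
```

View pics/top0.png

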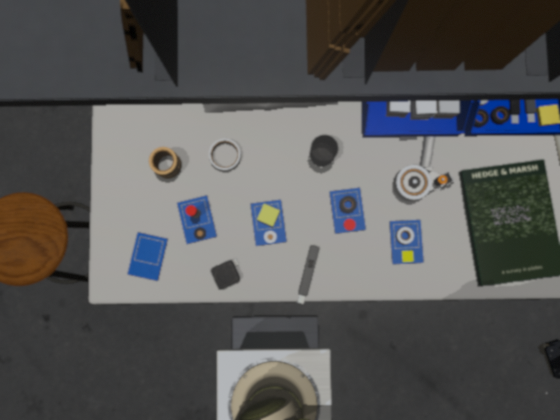

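View pics/scene0.png

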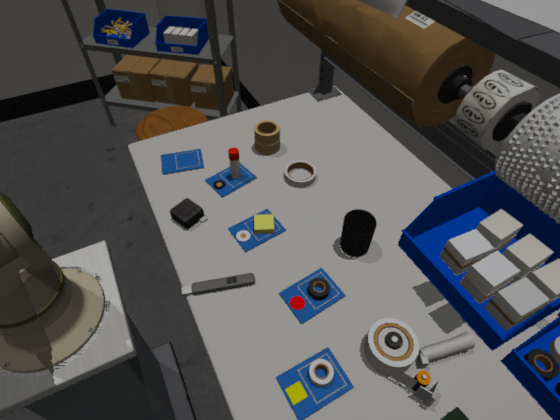

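Top picture: mats from left are blank (148,256), black with the glue on it (197,220), white with the pad (268,222), red with the black roll (348,210) and yellow with the white roll (406,242). The pen cup is at (323,150). These are two swaps, black↔glue and white↔pad, each going through the spare mat.

```bash
cat > h.py <<'E'
import numpy as np, cv2
from scipy.spatial.transform import Rotation as Rot
from scipy.optimize import least_squares
from bench import manip, optics
def ray(info,px,fish=False):
    px=np.atleast_2d(px).astype(float); f=210/np.tan(np.radians(info['vertical_fov'])/2)
    d=(px-[info['cx'],info['cy']])/f
    if fish:
        r=np.linalg.norm(d,axis=1,keepdims=True)+1e-12; c=np.hstack([d/r*np.sin(r),np.cos(r)])
    else: c=np.hstack([d,np.ones((len(d),1))])
    return c@info['R'], -info['R'].T@info['t']
def plane(info,px,z,fish=False):
    w,o=ray(info,px,fish); return (o+w*((z-o[2])/w[:,2])[:,None])[:,:2]
def go(xyz,yaw_y):
    """shift in tool axes and turn to bring TCP to xyz and the jaw axis to world angle yaw_y (mod pi)"""
    s=manip.sense(); R=Rot.from_rotvec(s['ee_rot']).as_matrix()
    cur=np.arctan2(R[1,1],R[0,1]); d=-(yaw_y-cur); d=(d+np.pi/2)%np.pi-np.pi/2
    print('t %.2f'%s['t'],'tcp',s['ee_pos'].round(4),'jaw',round(cur,3),'q7',round(s['q'][6],2),'shift',(R.T@(np.array(xyz)-s['ee_pos'])).round(4),'turn',round(d,3))
E
cat > m.py <<'E'
from h import *
info=optics.camera_info('top'); im=optics.get_image('top')
hsv=cv2.cvtColor(im,cv2.COLOR_RGB2HSV)
# rectify bench plane z=5mm at 1 mm/px: world x up, y left
def rect(z):
    w=np.array([[.85,.65],[.85,-.65],[.35,-.65],[.35,.65]])
    X=np.c_[w,np.full(4,z)]@info['R'].T+info['t']; f=210/np.tan(np.radians(info['vertical_fov'])/2)
    p=X[:,:2]/X[:,2:]*f+[info['cx'],info['cy']]
    q=np.array([[0,0],[1300,0],[1300,500],[0,500]])
    return cv2.warpPerspective(im,cv2.getPerspectiveTransform(p.astype('f4'),q.astype('f4')),(1300,500),flags=cv2.INTER_CUBIC)
r=rect(.005); cv2.imwrite('pics/rect.png',cv2.resize(r[:,:,::-1],(800,308),interpolation=cv2.INTER_AREA))
h=cv2.cvtColor(r,cv2.COLOR_RGB2HSV)
m=cv2.inRange(h,(100,110,40),(125,255,255))
for c in cv2.findContours(cv2.morphologyEx(m,cv2.MORPH_CLOSE,np.ones((25,25))),cv2.RETR_EXTERNAL,cv2.CHAIN_APPROX_NONE)[0]:
    if cv2.contourArea(c)<6000: continue
    (cx,cy),wh,a=cv2.minAreaRect(c)
    a=np.radians(a); 
    if wh[0]<wh[1]: a+=np.pi/2
    # long-axis direction in image -> world: dx=-row, dy=-col ; +x of mat has world x>0
    v=np.array([-np.sin(a),-np.cos(a)]); v*=np.sign(v[0])
    ctr=np.array([.85-cy/1000,.65-cx/1000]); o=ctr+v*.017
    print('mat origin',o.round(4),'yaw',round(np.arctan2(v[1],v[0]),3),'size',np.round(wh),'picture at',(ctr-v*.041).round(3))
for n in 'mat_blank mat_black mat_white mat_red mat_yellow glue note_pad black_roll white_roll'.split():
    z=.0 if n[:3]=='mat' else .005
    for d in optics.mark_of(n,'top')[:1]: print(n,round(d['score'],2),plane(info,d['centre'],z).round(4))
# pad orientation
h2=cv2.cvtColor(rect(.023),cv2.COLOR_RGB2HSV); my=cv2.inRange(h2,(22,100,80),(38,255,255))
for c in cv2.findContours(my,cv2.RETR_EXTERNAL,cv2.CHAIN_APPROX_NONE)[0]:
    if cv2.contourArea(c)>500:
        (cx,cy),wh,a=cv2.minAreaRect(c); print('yellow',round(.85-cy/1000,4),round(.65-cx/1000,4),np.round(wh),'edge yaw',round(-np.radians(a),3))
E
python3 m.py
```

```text
mat origin [0.4271 0.3529] yaw -0.211 size [ 88. 132.] picture at [0.37  0.365]
mat origin [ 0.465  -0.3837] yaw 0.034 size [120.  85.] picture at [ 0.407 -0.386]
mat origin [0.5248 0.0116] yaw 0.121 size [119.  85.] picture at [0.467 0.005]
mat origin [0.536  0.2192] yaw 0.233 size [120.  86.] picture at [0.48  0.206]
mat origin [ 0.5569 -0.2163] yaw 0.109 size [120.  86.] picture at [ 0.499 -0.223]
mat origin [ 0.8035 -0.477 ] yaw -1.571 size [ 93. 378.] picture at [ 0.804 -0.419]
mat_blank 0.67 [[0.4304 0.3531]]
mat_black 0.65 [[0.528  0.2227]]
mat_white 0.74 [[0.5244 0.0081]]
mat_red 0.55 [[ 0.5656 -0.2178]]
mat_yellow 0.69 [[ 0.4719 -0.3818]]
glue 0.64 [[0.5269 0.2078]]
note_pad 0.76 [[0.5291 0.0022]]
black_roll 0.6 [[ 0.554  -0.2241]]
white_roll 0.68 [[ 0.5637 -0.2108]]
yellow 0.407 -0.3823 [30. 30.] edge yaw -1.525
yellow 0.5282 0.009 [45. 46.] edge yaw -0.43
```

View pics/rect.png

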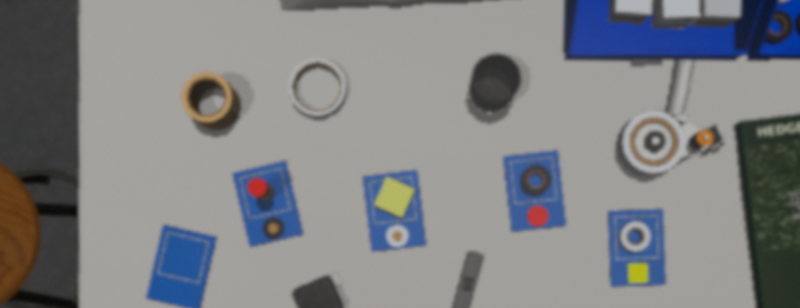

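The rectified view agrees with the table: the pad on the white mat is turned about -0.43 rad, and the pen cup is well clear behind. Next I hover over the red mat with the black roll.

Run:
```python
from h import *
go([.557,-.219,.2],1.571)
s=manip.sense();print(Rot.from_rotvec(s['ee_rot']).as_matrix().round(3))
i=optics.camera_info('wrist');print(i,-i['R'].T@i['t'])
```

```text
t 0.60 tcp [ 0.1953 -0.6982  0.2186] jaw -1.298 q7 -0.08 shift [ 0.4774 -0.364   0.0186] turn 0.273
[[ 0.963  0.269 -0.   ]
 [ 0.269 -0.963 -0.   ]
 [-0.     0.    -1.   ]]
{'vertical_fov': 65.70646984690485, 'cx': 278.6203091435152, 'cy': 212.916166833436, 'R': array([[ 2.69523538e-01, -9.62993800e-01, -5.39624672e-05],
       [-9.34879346e-01, -2.61668281e-01,  2.39854788e-01],
       [-2.30992794e-01, -6.45960628e-02, -9.70808775e-01]]), 't': array([-0.725426  , -0.02673501,  0.38980153])} [ 0.26056671 -0.6803968   0.38479612]
```

```bash
python3 -m creep '[[[0.048,-0.036,0],0.05],[[0.095,-0.072,0],0.1],[[0.14,-0.107,0],0.15],[[0.185,-0.141,0],0.2],[[0.23,-0.175,0],0.27],[[0.275,-0.21,0],0.27],[[0.315,-0.24,0],0.27],[[0.355,-0.27,0.01],0.27]]' 1; python3 -c "
from h import *
go([.557,-.219,.2],1.571)"
```

```text
t: 1.4
ee_pos: [0.4378, -0.3779, 0.2142]
ee_rot: [3.141, 0.004, 0.002]
contact_force: [0.6, -1.0, 0.0]
gripper_width: 0.997
t 1.40 tcp [ 0.4378 -0.3779  0.2142] jaw -1.568 q7 -0.92 shift [ 0.1197 -0.1586  0.0142] turn 0.003
```

```bash
python3 -m creep '[[[0.03,-0.04,0],0],[[0.06,-0.08,0.005],0],[[0.08,-0.11,0.01],0],[[0.093,-0.123,0.01],0],[[0.093,-0.123,0.01],0],[[0.093,-0.123,0.01],0],[[0.093,-0.123,0.01],0]]'
cat > w.py <<'E'
from h import *
import sys
# w.py NAME mats... : wrist picture, rectified around TCP at z of the object's top
name=sys.argv[1]; 
info=optics.camera_info('wrist'); im=optics.get_image('wrist')
s=manip.sense(); c=s['ee_pos'][:2].round(3)
f=210/np.tan(np.radians(info['vertical_fov'])/2)
def rect(z):
    jj,ii=np.meshgrid(np.arange(800),np.arange(600))
    X=np.dstack([c[0]+(300-ii)*.0004,c[1]+(400-jj)*.0004,np.full(ii.shape,z)])@info['R'].T+info['t']
    r=np.linalg.norm(X[...,:2],axis=2); th=np.arctan2(r,X[...,2])
    k=f*th/(r+1e-9)
    return cv2.remap(im,(X[...,0]*k+info['cx']).astype('f4'),(X[...,1]*k+info['cy']).astype('f4'),cv2.INTER_CUBIC)
for z in [float(a) for a in sys.argv[2:]]: cv2.imwrite(f'pics/{name}_{int(z*1000)}.png',rect(z)[:,:,::-1])
print('centre (col400,row300)=',c,'0.4mm/px, up=+x left=+y')
r=rect(.005); h=cv2.cvtColor(r,cv2.COLOR_RGB2HSV); m=cv2.inRange(h,(100,110,30),(125,255,255))
for q in cv2.findContours(cv2.morphologyEx(m,cv2.MORPH_CLOSE,np.ones((61,61))),cv2.RETR_EXTERNAL,cv2.CHAIN_APPROX_NONE)[0]:
    if cv2.contourArea(q)<20000: continue
    (cx,cy),wh,a=cv2.minAreaRect(q); a=np.radians(a)
    if wh[0]<wh[1]: a+=np.pi/2
    v=np.array([-np.sin(a),-np.cos(a)]); v*=np.sign(v[0])
    o=c+np.array([300-cy,400-cx])*.0004+v*.017
    print('mat',o.round(4),'yaw',round(np.arctan2(v[1],v[0]),3),(np.array(wh)*.4).round(1))
E
python3 w.py a .005 .024
```

```text
t: 2.1
ee_pos: [0.5278, -0.2583, 0.2036]
ee_rot: [3.141, -0.0, -0.001]
contact_force: [0.5, 0.1, -0.0]
gripper_width: 1.002
centre (col400,row300)= [ 0.528 -0.258] 0.4mm/px, up=+x left=+y
mat [ 0.4774 -0.3784] yaw 0.034 [103.3  80.7]
mat [ 0.5596 -0.2161] yaw 0.114 [122.3  88.6]
```

View pics/a_24.png

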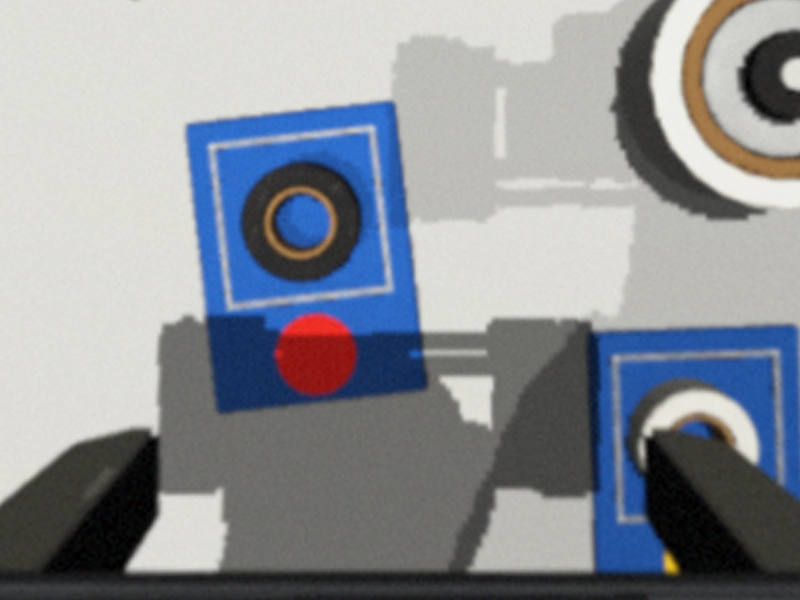

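The rectified wrist view shows the black roll at px (301,221), which is (0.5596,-0.2184). The red mat's picture is confirmed, and the white roll is partly visible at (700,430).

```bash
python3 -m creep '[[[0,0,0],0],[[0,0,0],0]]'; python3 -c "
from h import *
go([.5596,-.2184,.009],1.571)"
```

```text
t: 2.35
ee_pos: [0.5285, -0.2571, 0.2036]
ee_rot: [3.141, 0.002, 0.0]
contact_force: [-0.1, -0.6, -0.3]
gripper_width: 1.001
t 2.35 tcp [ 0.5285 -0.2571  0.2036] jaw -1.57 q7 -1.19 shift [ 0.0312 -0.0387  0.1945] turn 0.001
```

```bash
python3 -m creep '[[[0.0155,-0.019,0.02],0],[[0.031,-0.039,0.05],0],[[0.031,-0.039,0.09],0],[[0.031,-0.039,0.12],0],[[0.031,-0.039,0.15],0],[[0.031,-0.039,0.15],0],[[0.031,-0.039,0.15],0]]'; python3 -c "
from h import *
go([.5596,-.2184,.009],1.571)"
```

```text
t: 3.05
ee_pos: [0.5597, -0.2173, 0.0536]
ee_rot: [-3.141, -0.004, 0.002]
contact_force: [0.2, -0.5, 1.2]
gripper_width: 1.001
t 3.05 tcp [ 0.5597 -0.2173  0.0536] jaw -1.568 q7 -1.26 shift [-0.0001  0.0011  0.0446] turn 0.002
```

Down, close, lift.

```bash
python3 -m creep '[[[0,0.001,0.02],0],[[0,0.001,0.035],0],[[0,0.001,0.044],0],[[0,0.001,0.044],0],[[0,0.001,0.044],0]]' 1 && python3 -m creep '[[[0,0,0],0],[[0,0,0],0],[[0,0,0],0],[[0,0,0],0],[[0,0,0],0],[[0,0,0],0],[[0,0,0],0],[[0,0,0],0]]' -1 15 && python3 -m creep '[[[0,0,-0.03],0],[[0,0,-0.07],0],[[0,0,-0.12],0],[[0,0,-0.16],0],[[0,0,-0.19],0],[[0,0,-0.19],0],[[0,0,-0.19],0]]'; python3 -c "
from h import *
go([.40,.30,.20],1.571)"
```

```text
t: 3.55
ee_pos: [0.5601, -0.2181, 0.0098]
ee_rot: [3.141, 0.004, 0.0]
contact_force: [-0.5, -1.1, 1.7]
gripper_width: 1.002
t: 4.35
ee_pos: [0.5599, -0.218, 0.0094]
ee_rot: [3.142, 0.004, -0.0]
contact_force: [0.7, -0.2, 0.3]
gripper_width: 0.516
t: 5.05
ee_pos: [0.5599, -0.2179, 0.1998]
ee_rot: [3.141, 0.005, 0.002]
contact_force: [0.4, 0.1, -0.8]
gripper_width: 0.51
t 5.05 tcp [ 0.5599 -0.2179  0.1998] jaw -1.568 q7 -1.26 shift [-1.585e-01 -5.184e-01 -5.000e-04] turn 0.003
```

```bash
python3 -m creep '[[[-0.014,-0.047,0],0],[[-0.028,-0.094,0],0],[[-0.042,-0.141,0],0],[[-0.056,-0.188,0],0],[[-0.07,-0.235,0],0],[[-0.084,-0.282,0],0],[[-0.098,-0.329,0],0],[[-0.112,-0.376,0],0]]' && python3 -m creep '[[[-0.014,-0.047,0],0],[[-0.028,-0.094,0],0],[[-0.042,-0.141,0],0],[[-0.042,-0.141,0],0],[[-0.042,-0.141,0],0],[[-0.042,-0.141,0],0]]' ; python3 w.py b .005 .101; python3 -c "
from h import *
go([.4271,.3529,.02],1.571)"
```

```text
t: 5.85
ee_pos: [0.4452, 0.1591, 0.198]
ee_rot: [3.14, 0.004, -0.004]
contact_force: [1.5, 0.3, -1.3]
gripper_width: 0.511
t: 6.45
ee_pos: [0.4043, 0.297, 0.1984]
ee_rot: [3.14, 0.003, -0.002]
contact_force: [-0.2, 0.3, -0.1]
gripper_width: 0.515
centre (col400,row300)= [0.405 0.297] 0.4mm/px, up=+x left=+y
mat [0.4343 0.3523] yaw -0.225 [ 89.2 122.8]
mat [0.5022 0.1935] yaw -1.347 [75.1 91. ]
t 6.50 tcp [0.4046 0.2968 0.1987] jaw -1.57 q7 -2.32 shift [ 0.0227 -0.0564  0.1786] turn 0.001
```

View pics/b_5.png

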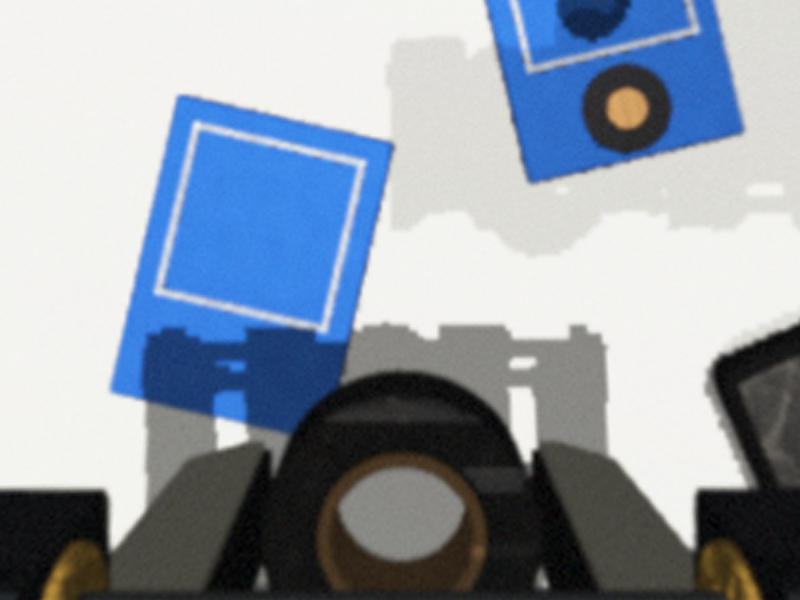

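The spare mat's lined square is centred at px (260,226), about (0.4345,0.3525), which matches the outline fit. The black roll is held level, so I place it there.

```bash
python3 -m creep '[[[0.015,-0.028,0.01],0],[[0.03,-0.056,0.05],0],[[0.03,-0.056,0.09],0],[[0.03,-0.056,0.13],0],[[0.03,-0.056,0.16],0],[[0.03,-0.056,0.175],0],[[0.03,-0.056,0.185],0],[[0.03,-0.056,0.188],0]]' && python3 -m creep '[[[0,0,0],0],[[0,0,0],0]]' && python3 -m creep '[[[0,0,0],0],[[0,0,0],0],[[0,0,0],0],[[0,0,0],0]]' 0.6 && python3 -m creep '[[[0,0,-0.03],0],[[0,0,-0.07],0],[[0,0,-0.12],0],[[0,0,-0.16],0],[[0,0,-0.19],0],[[0,0,-0.19],0]]' 1;  python3 -c "
from h import *
go([.46,.21,.22],1.571)"
```

```text
t: 7.3
ee_pos: [0.4347, 0.3533, 0.0106]
ee_rot: [3.14, 0.001, -0.001]
contact_force: [0.4, 0.0, -0.2]
gripper_width: 0.513
t: 7.5
ee_pos: [0.4349, 0.3547, 0.0123]
ee_rot: [-3.141, -0.004, -0.002]
contact_force: [-0.4, -0.6, -0.4]
gripper_width: 0.51
t: 7.9
ee_pos: [0.4344, 0.3548, 0.0117]
ee_rot: [-3.141, -0.005, -0.0]
contact_force: [0.1, -0.8, 0.2]
gripper_width: 0.785
t: 8.5
ee_pos: [0.4358, 0.356, 0.2057]
ee_rot: [-3.137, -0.004, -0.008]
contact_force: [0.3, 0.2, 0.5]
gripper_width: 1.001
t 8.50 tcp [0.4358 0.356  0.2057] jaw -1.568 q7 -2.36 shift [ 0.0239  0.146  -0.0149] turn 0.002
```

```bash
python3 -m creep '[[[0.008,0.048,-0.005],0],[[0.016,0.096,-0.01],0],[[0.024,0.146,-0.015],0],[[0.024,0.146,-0.015],0],[[0.024,0.146,-0.015],0],[[0.024,0.146,-0.015],0]]'; python3 w.py c .005 .101; python3 -c "
from h import *
go([.527,.208,.08],1.571)
print(optics.mark_of('glue','wrist'))
print([plane(optics.camera_info('wrist'),d['centre'],.005,True) for d in optics.mark_of('glue','wrist')])"
```

```text
t: 9.1
ee_pos: [0.4584, 0.2097, 0.216]
ee_rot: [-3.141, -0.006, 0.001]
contact_force: [0.3, 0.8, -0.1]
gripper_width: 0.999
centre (col400,row300)= [0.458 0.21 ] 0.4mm/px, up=+x left=+y
mat [0.4462 0.3348] yaw 0.0 [109.6  70.4]
mat [0.5417 0.2195] yaw 0.228 [128.7  91.1]
t 9.15 tcp [0.4583 0.2101 0.216 ] jaw -1.566 q7 -2.11 shift [0.0688 0.0025 0.1359] turn 0.005
[{'centre': [272.0, 122.1], 'score': 0.92}]
[array([[0.53979967, 0.21814672]])]
```

View pics/c_101.png

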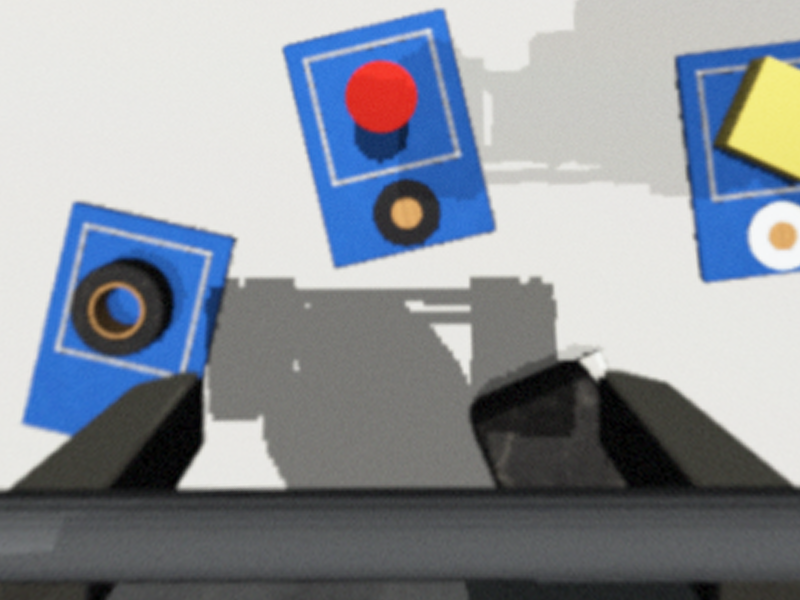

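The glue's red cap is at px (381,97), so the glue stands at (0.5394,0.2178). The black roll lies flat on the spare mat.

```bash
python3 -m creep '[[[0.04,-0.004,0],0],[[0.081,-0.008,0.0],0],[[0.081,-0.008,0.02],0],[[0.081,-0.008,0.06],0],[[0.081,-0.008,0.08],0],[[0.081,-0.008,0.08],0],[[0.081,-0.008,0.08],0]]'; python3 -c "
from h import *
go([.5394,.2178,.045],1.571)"
```

```text
t: 9.95
ee_pos: [0.5396, 0.2178, 0.1364]
ee_rot: [3.141, 0.006, -0.001]
contact_force: [0.9, 0.2, 0.4]
gripper_width: 0.998
t 9.95 tcp [0.5396 0.2178 0.1364] jaw -1.567 q7 -2.04 shift [-0.0001 -0.      0.0914] turn 0.004
```

```bash
python3 -m creep '[[[0,0,0.03],0],[[0,0,0.06],0],[[0,0,0.08],0],[[0,0,0.091],0],[[0,0,0.091],0],[[0,0,0.091],0]]' && python3 -m creep '[[[0,0,0],0],[[0,0,0],0],[[0,0,0],0],[[0,0,0],0],[[0,0,0],0],[[0,0,0],0],[[0,0,0],0],[[0,0,0],0]]' -1 15 &&  python3 -m creep '[[[0,0,0],0],[[0,0,0],0],[[0,0,0],0]]' && python3 -m creep '[[[0,0,-0.03],0],[[0,0,-0.07],0],[[0,0,-0.11],0],[[0,0,-0.14],0],[[0,0,-0.16],0],[[0,0,-0.16],0]]'; python3 w.py d .005; python3 -c "
from h import *
go([.5596,-.2161,.20],1.571)"
```

```text
t: 10.55
ee_pos: [0.5404, 0.2174, 0.0466]
ee_rot: [-3.141, -0.005, -0.002]
contact_force: [0.1, -0.7, -0.3]
gripper_width: 1.0
t: 11.35
ee_pos: [0.5396, 0.2169, 0.0453]
ee_rot: [3.142, 0.004, -0.0]
contact_force: [0.1, 0.2, 0.1]
gripper_width: 0.363
t: 11.65
ee_pos: [0.5397, 0.217, 0.0454]
ee_rot: [3.142, 0.004, -0.0]
contact_force: [0.1, 0.1, -0.1]
gripper_width: 0.308
t: 12.25
ee_pos: [0.541, 0.2175, 0.2083]
ee_rot: [-3.139, -0.004, -0.007]
contact_force: [0.0, 0.3, -0.8]
gripper_width: 0.312
centre (col400,row300)= [0.54  0.217] 0.4mm/px, up=+x left=+y
mat [0.5387 0.2203] yaw 0.23 [122.3  90.5]
t 12.30 tcp [0.5401 0.2172 0.2065] jaw -1.568 q7 -2.04 shift [0.0183 0.4333 0.006 ] turn 0.003
```

View pics/d_5.png

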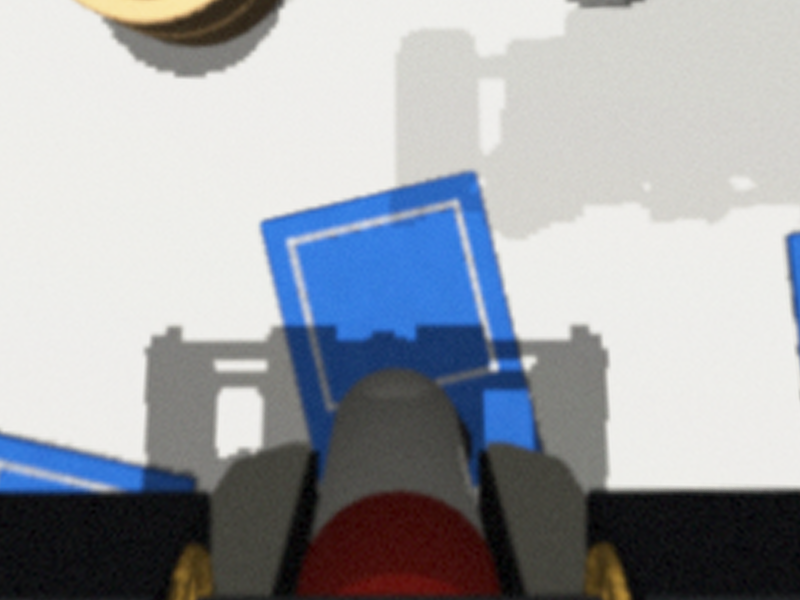

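The black mat's square is centred at px (393,304), about (0.5385,0.220), and is now empty. The glue is held upright (red cap at the bottom of the view). Now to the red mat.

```bash
python3 -m creep '[[[0.002,0.03,0],0],[[0.004,0.075,0],0],[[0.006,0.122,0],0],[[0.008,0.169,0],0],[[0.01,0.216,0],0],[[0.012,0.263,0],0],[[0.014,0.31,0],0],[[0.016,0.35,0],0]]' && python3 -m creep '[[[0.002,0.035,0],0],[[0.003,0.06,0],0],[[0.003,0.075,0],0],[[0.003,0.075,0],0],[[0.003,0.075,0],0],[[0.003,0.075,0],0]]' && python3 -c "
from h import *
go([.5596,-.2161,.047],1.571)"
```

```text
t: 13.1
ee_pos: [0.5556, -0.1356, 0.2038]
ee_rot: [3.141, 0.003, -0.004]
contact_force: [0.6, 0.1, -0.4]
gripper_width: 0.307
t: 13.7
ee_pos: [0.56, -0.206, 0.2051]
ee_rot: [-3.141, -0.008, 0.001]
contact_force: [0.3, -0.7, -0.8]
gripper_width: 0.31
t 13.70 tcp [ 0.56   -0.206   0.2051] jaw -1.566 q7 -1.29 shift [-0.0004  0.0103  0.1581] turn 0.005
```

```bash
python3 -m creep '[[[0,0.01,0.03],0],[[0,0.01,0.07],0],[[0,0.01,0.11],0],[[0,0.01,0.135],0],[[0,0.01,0.14],0],[[0,0.01,0.14],0],[[0,0.01,0.14],0]]' && python3 -c "
from h import *
go([.5594,-.2161,.046],1.571)"
```

```text
t: 14.4
ee_pos: [0.5609, -0.2176, 0.0668]
ee_rot: [3.141, 0.006, 0.003]
contact_force: [-0.1, 0.1, -0.9]
gripper_width: 0.308
t 14.40 tcp [ 0.5609 -0.2176  0.0668] jaw -1.567 q7 -1.27 shift [-0.0015 -0.0016  0.0208] turn 0.003
```

```bash
python3 -m creep '[[[-0.001,-0.001,0.008],0],[[-0.001,-0.001,0.015],0],[[-0.001,-0.001,0.02],0],[[-0.001,-0.001,0.021],0],[[-0.001,-0.001,0.021],0],[[-0.001,-0.001,0.021],0]]' && python3 -m creep '[[[0,0,0],0],[[0,0,0],0],[[0,0,0],0],[[0,0,0],0],[[0,0,0],0],[[0,0,0],0],[[0,0,0],0]]' 1 && python3 -m creep '[[[0,0,-0.03],0],[[0,0,-0.07],0],[[0,0,-0.11],0],[[0,0,-0.15],0],[[-0.02,0,-0.165],0],[[-0.05,0,-0.165],0],[[-0.08,0,-0.165],0],[[-0.08,0,-0.165],0]]';  python3 w.py e .005 .101; python3 -c "
from h import *
print([plane(optics.camera_info('wrist'),d['centre'],.005,True) for d in optics.mark_of('glue','wrist')])
go([.43,.345,.2],1.571)"
```

```text
t: 15.0
ee_pos: [0.5592, -0.2168, 0.0448]
ee_rot: [-3.141, -0.005, -0.001]
contact_force: [-0.8, 1.8, 6.2]
gripper_width: 0.306
t: 15.7
ee_pos: [0.5589, -0.217, 0.0444]
ee_rot: [-3.142, -0.004, 0.0]
contact_force: [-0.2, -0.6, -0.1]
gripper_width: 0.859
t: 16.5
ee_pos: [0.4748, -0.2175, 0.2097]
ee_rot: [-3.141, -0.001, 0.004]
contact_force: [-0.0, 0.0, -0.7]
gripper_width: 0.999
centre (col400,row300)= [ 0.477 -0.217] 0.4mm/px, up=+x left=+y
mat [ 0.4728 -0.357 ] yaw 0.0 [110.4  39.2]
mat [ 0.5583 -0.2163] yaw 0.103 [121.  89.]
[array([[ 0.56107072, -0.21683397]])]
t 16.60 tcp [ 0.479  -0.2173  0.2098] jaw -1.568 q7 -1.23 shift [-0.0477 -0.5625  0.0097] turn 0.002
```

View pics/e_5.png

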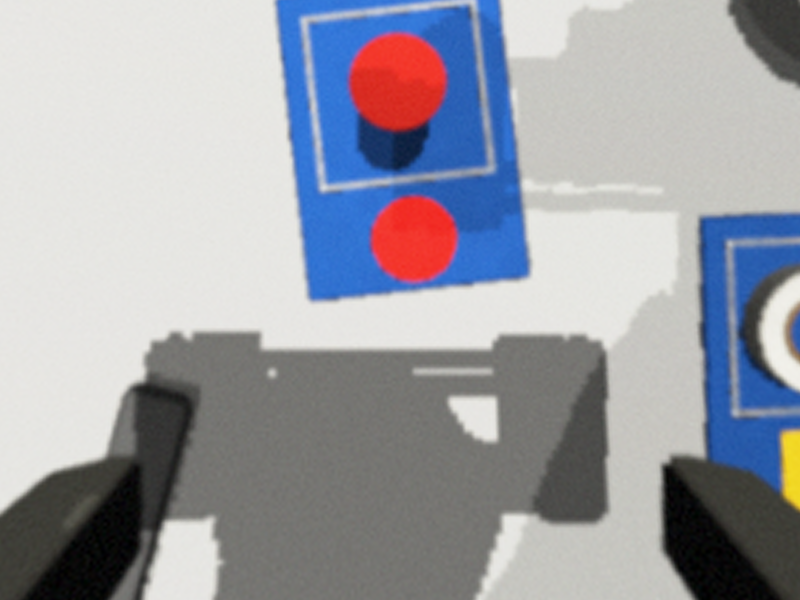

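The red mat's square is centred at px (398,96), about (0.5586,-0.2162). The glue stands at (0.5587,-0.2165) after parallax correction, so it is upright and centred. Now back for the black roll.

```bash
python3 -m creep '[[[0,-0.03,0],0],[[0,-0.077,0],0],[[0,-0.125,0],0],[[0,-0.173,0],0],[[0,-0.221,0],0],[[0,-0.27,0],0],[[0,-0.318,0],0],[[0,-0.365,0],0]]' && python3 -m creep '[[[-0.01,-0.047,0],0],[[-0.02,-0.094,0],0],[[-0.03,-0.141,0],0],[[-0.043,-0.17,0],0],[[-0.043,-0.205,0],0],[[-0.043,-0.205,0],0],[[-0.043,-0.205,0],0]]' && python3 -c "
from h import *
optics.get_image('wrist')
print([plane(optics.camera_info('wrist'),d['centre'],.005,True) for d in optics.mark_of('black_roll','wrist')])
go([.4355,.353,.06],1.571)"
```

```text
t: 17.4
ee_pos: [0.4786, 0.151, 0.2094]
ee_rot: [-3.141, -0.006, -0.001]
contact_force: [0.6, -0.6, 0.4]
gripper_width: 0.999
t: 18.1
ee_pos: [0.4343, 0.3541, 0.2089]
ee_rot: [3.142, 0.008, -0.0]
contact_force: [0.4, 0.3, -0.1]
gripper_width: 1.001
[array([[0.43211903, 0.35165825]])]
t 18.20 tcp [0.4347 0.352  0.2091] jaw -1.569 q7 -2.38 shift [ 0.0008 -0.0011  0.1491] turn 0.002
```

```bash
python3 -m creep '[[[0,0,0.04],0],[[0,0,0.09],0],[[0,0,0.14],0],[[0,0,0.17],0],[[0,0,0.19],0],[[0,0,0.199],0],[[0,0,0.199],0],[[0,0,0.199],0]]' && python3 -m creep '[[[0,0,0],0],[[0,0,0],0],[[0,0,0],0],[[0,0,0],0],[[0,0,0],0],[[0,0,0],0],[[0,0,0],0],[[0,0,0],0]]' -1 15 && python3 -m creep '[[[0,0,-0.03],0],[[0,0,-0.07],0],[[0,0,-0.11],0],[[0,0,-0.12],0],[[0,0,-0.12],0],[[0,0,-0.12],0]]'; python3 -c "
from h import *
go([.5385,.22,.1],1.571)"
```

```text
t: 19.0
ee_pos: [0.435, 0.3525, 0.0113]
ee_rot: [-3.141, -0.003, -0.001]
contact_force: [-0.7, 0.1, 0.3]
gripper_width: 1.001
t: 19.8
ee_pos: [0.4343, 0.3528, 0.0105]
ee_rot: [-3.141, -0.005, 0.0]
contact_force: [-0.3, 0.5, 3.0]
gripper_width: 0.512
t: 20.4
ee_pos: [0.4339, 0.3523, 0.1296]
ee_rot: [3.141, 0.004, -0.001]
contact_force: [0.8, -0.1, -0.6]
gripper_width: 0.511
t 20.40 tcp [0.4339 0.3523 0.1296] jaw -1.568 q7 -2.39 shift [0.1042 0.1326 0.0296] turn 0.003
```

```bash
python3 -m creep '[[[0.03,0.038,0],0],[[0.06,0.076,0],0],[[0.09,0.114,0],0],[[0.104,0.132,0.03],0],[[0.104,0.132,0.06],0],[[0.104,0.132,0.08],0],[[0.104,0.132,0.08],0],[[0.104,0.132,0.08],0]]'; python3 -c "
from h import *
go([.5385,.22,.0115],1.571)"
```

```text
t: 21.2
ee_pos: [0.5378, 0.2207, 0.0492]
ee_rot: [3.14, 0.005, -0.004]
contact_force: [0.6, 0.5, 0.1]
gripper_width: 0.51
t 21.20 tcp [0.5378 0.2207 0.0492] jaw -1.568 q7 -2.13 shift [0.0008 0.0007 0.0377] turn 0.003
```

```bash
python3 -m creep '[[[0.001,0.001,0.015],0],[[0.001,0.001,0.03],0],[[0.001,0.001,0.037],0],[[0.001,0.001,0.038],0],[[0.001,0.001,0.038],0],[[0.001,0.001,0.038],0]]' && python3 -m creep '[[[0,0,0],0],[[0,0,0],0],[[0,0,0],0],[[0,0,0],0]]' 0.6 && python3 -m creep '[[[0,0,-0.03],0],[[0,0,-0.07],0],[[0,0,-0.11],0],[[0,0,-0.15],0],[[-0.02,0.02,-0.19],0],[[-0.05,0.05,-0.19],0],[[-0.078,0.09,-0.19],0],[[-0.078,0.13,-0.19],0]]' 1 &&  python3 -m creep '[[[0,0.04,0],0],[[0,0.07,0],0],[[0,0.07,0],0],[[0,0.07,0],0],[[0,0.07,0],0]]'; python3 w.py f .005 .023; python3 -c "
from h import *
print([plane(optics.camera_info('wrist'),d['centre'],.005,True) for d in optics.mark_of('note_pad','wrist')])
go([.528,.009,.2],1.571)"
```

```text
t: 21.8
ee_pos: [0.5399, 0.2201, 0.0127]
ee_rot: [-3.141, -0.005, -0.001]
contact_force: [0.5, -1.0, -0.3]
gripper_width: 0.511
t: 22.2
ee_pos: [0.5397, 0.22, 0.0126]
ee_rot: [-3.141, -0.004, -0.0]
contact_force: [-0.2, -0.1, 0.2]
gripper_width: 0.785
t: 23.0
ee_pos: [0.4583, 0.0887, 0.2029]
ee_rot: [3.141, 0.008, -0.002]
contact_force: [1.4, -0.1, 0.0]
gripper_width: 1.002
t: 23.5
ee_pos: [0.4623, 0.0208, 0.2025]
ee_rot: [-3.141, -0.006, -0.0]
contact_force: [-0.0, 0.5, -0.4]
gripper_width: 1.0
centre (col400,row300)= [0.462 0.021] 0.4mm/px, up=+x left=+y
mat [0.5326 0.0126] yaw 0.107 [134.8  89.3]
[array([[0.53293239, 0.00990716]])]
t 23.60 tcp [0.4623 0.021  0.2024] jaw -1.566 q7 -1.77 shift [0.0656 0.0123 0.0024] turn 0.005
```

View pics/f_23.png

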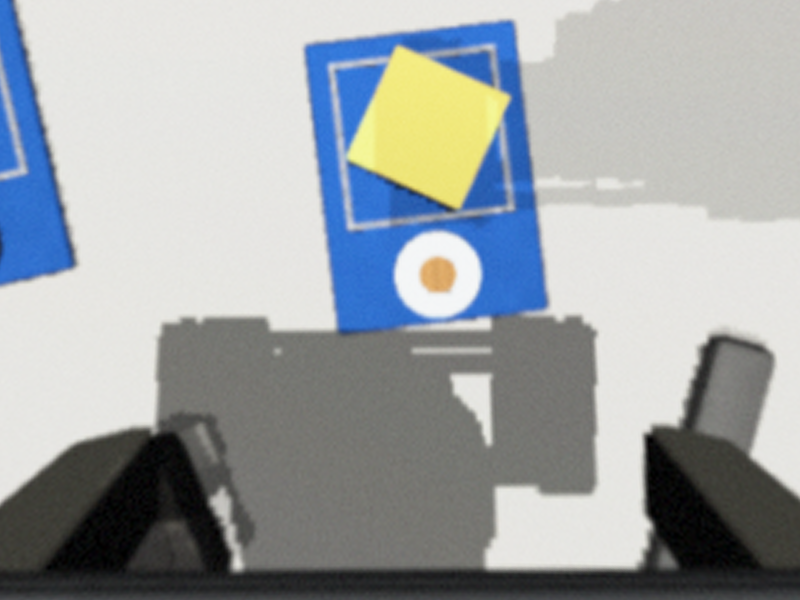

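The pad's centre is at px (429,127), about (0.531,0.009), with an edge direction of -0.442 rad. The white mat's square is centred at about (0.527,0.012), yaw 0.12. I grip with the jaw at -0.442, which keeps joint 7 well inside its range.

```bash
python3 -m creep '[[[0.009,-0.0015,0],-0.14],[[0.018,0.003,0],-0.28],[[0.027,0.0045,0],-0.42],[[0.036,0.006,0],-0.56],[[0.045,0.0075,0],-0.7],[[0.054,0.009,0],-0.84],[[0.063,0.0105,0],-0.98],[[0.069,0.012,0],-1.124]]' 1 && python3 -m creep '[[[0,0,0],0],[[0,0,0],0]]' ; python3 -c "
from h import *
go([.531,.0092,.009],-.442)"
```

```text
t: 24.4
ee_pos: [0.5319, 0.0091, 0.2023]
ee_rot: [-2.649, -1.688, -0.0]
contact_force: [0.7, 0.2, -0.0]
gripper_width: 0.999
t: 24.6
ee_pos: [0.531, 0.0086, 0.2022]
ee_rot: [-2.658, -1.673, 0.001]
contact_force: [-0.1, -0.1, -0.3]
gripper_width: 1.001
t 24.60 tcp [0.531  0.0086 0.2022] jaw -0.447 q7 -0.79 shift [ 6.000e-04 -1.000e-04  1.932e-01] turn -0.005
```

```bash
python3 -m creep '[[[0,0,0.04],0],[[0,0,0.09],0],[[0,0,0.14],0],[[0,0,0.17],0],[[0,0,0.185],0],[[0,0,0.193],0],[[0,0,0.193],0],[[0,0,0.193],0]]' && python3 -m creep '[[[0,0,0],0],[[0,0,0],0],[[0,0,0],0],[[0,0,0],0],[[0,0,0],0],[[0,0,0],0],[[0,0,0],0],[[0,0,0],0]]' -1 15 && python3 -m creep '[[[0,0,-0.03],0],[[0,0,-0.07],0],[[0,0,-0.11],0],[[0,0,-0.12],0],[[0,0,-0.12],0],[[0,0,-0.12],0]]'; python3 -c "
from h import *
go([.4345,.353,.13],-.225)"
```

```text
t: 25.4
ee_pos: [0.5316, 0.0082, 0.0102]
ee_rot: [2.656, 1.677, 0.001]
contact_force: [0.5, 0.0, 0.1]
gripper_width: 0.998
t: 26.2
ee_pos: [0.5312, 0.0079, 0.0095]
ee_rot: [-2.656, -1.678, 0.0]
contact_force: [-1.2, 0.0, 3.7]
gripper_width: 0.535
t: 26.8
ee_pos: [0.5308, 0.0077, 0.1285]
ee_rot: [-2.656, -1.677, 0.001]
contact_force: [-0.8, 0.4, -0.8]
gripper_width: 0.532
t 26.80 tcp [0.5308 0.0077 0.1285] jaw -0.444 q7 -0.87 shift [ 0.2704 -0.2354 -0.0014] turn -0.219
```

```bash
python3 -m creep '[[[0.03,-0.026,0],-0.1],[[0.065,-0.057,0],-0.22],[[0.1,-0.087,0],-0.22],[[0.135,-0.118,0],-0.22],[[0.17,-0.148,0],-0.22],[[0.205,-0.179,0],-0.22],[[0.24,-0.21,0],-0.22],[[0.27,-0.235,0],-0.22]]' && python3 -m creep '[[[0,0,0],0],[[0,0,0],0]]' ; python3 -c "
from h import *
go([.4345,.353,.011],-.225)"
```

```text
t: 27.6
ee_pos: [0.4329, 0.3548, 0.1273]
ee_rot: [-2.453, -1.961, 0.005]
contact_force: [0.6, 1.1, -0.7]
gripper_width: 0.54
t: 27.8
ee_pos: [0.4337, 0.3529, 0.1274]
ee_rot: [2.453, 1.962, -0.005]
contact_force: [0.3, 0.1, -0.6]
gripper_width: 0.538
t 27.80 tcp [0.4337 0.3529 0.1274] jaw -0.221 q7 -1.32 shift [0.0005 0.001  0.1164] turn 0.004
```

```bash
python3 -m creep '[[[0,0.001,0.04],0],[[0,0.001,0.08],0],[[0,0.001,0.1],0],[[0,0.001,0.112],0],[[0,0.001,0.116],0],[[0,0.001,0.116],0],[[0,0.001,0.116],0]]' && python3 -m creep '[[[0,0,0],0],[[0,0,0],0],[[0,0,0],0],[[0,0,0],0]]' 0.6 && python3 -m creep '[[[0,0,-0.03],0],[[0,0,-0.07],0],[[0,0,-0.11],0],[[0,0,-0.15],0],[[0,0,-0.19],0],[[0,0,-0.19],0],[[0,0,-0.19],0]]' 1; python3 -c "
from h import *
go([.41,-.378,.2],1.571)
go([.5,0,.2],1.571)"
```

```text
t: 28.5
ee_pos: [0.4366, 0.3525, 0.0142]
ee_rot: [2.456, 1.959, 0.002]
contact_force: [0.3, 0.4, -1.2]
gripper_width: 0.536
t: 28.9
ee_pos: [0.4361, 0.3526, 0.0138]
ee_rot: [-2.456, -1.959, -0.001]
contact_force: [0.1, -0.7, -0.2]
gripper_width: 0.791
t: 29.6
ee_pos: [0.4364, 0.3525, 0.2042]
ee_rot: [2.456, 1.959, 0.003]
contact_force: [-0.6, 0.1, -0.3]
gripper_width: 1.0
t 29.60 tcp [0.4364 0.3525 0.2042] jaw -0.224 q7 -1.27 shift [-0.718   0.1368  0.0034] turn 1.346
t 29.60 tcp [0.4364 0.3525 0.2042] jaw -0.224 q7 -1.27 shift [-0.3295  0.1404  0.004 ] turn 1.346
```

```bash
python3 -m creep '[[[-0.04,0.017,0],0.14],[[-0.082,0.035,0],0.28],[[-0.123,0.052,0],0.42],[[-0.165,0.07,0],0.56],[[-0.206,0.087,0],0.7],[[-0.247,0.105,0],0.84],[[-0.288,0.122,0],0.98],[[-0.33,0.14,0],1.12]]' && python3 -m creep '[[[0,0,0],0.1],[[0,0,0],0.226],[[0,0,0],0.226]]' ; python3 -c "
from h import *
go([.41,-.37,.2],1.571)"
```

```text
t: 30.4
ee_pos: [0.4983, -0.0022, 0.202]
ee_rot: [3.122, 0.347, -0.004]
contact_force: [-0.1, 1.5, -0.2]
gripper_width: 1.004
t: 30.7
ee_pos: [0.4983, -0.0009, 0.2019]
ee_rot: [3.141, -0.003, -0.004]
contact_force: [1.2, -0.0, 0.8]
gripper_width: 1.004
t 30.70 tcp [ 0.4983 -0.0009  0.2019] jaw -1.573 q7 -1.7 shift [-0.0877  0.3693  0.0025] turn -0.002
```

```bash
python3 -m creep '[[[-0.011,0.046,0],0],[[-0.022,0.092,0],0],[[-0.033,0.138,0],0],[[-0.044,0.184,0],0],[[-0.055,0.23,0],0],[[-0.066,0.276,0],0],[[-0.077,0.322,0],0],[[-0.088,0.369,0],0]]' && python3 -m creep '[[[0,0,0],0],[[0,0,0],0],[[0,0,0],0]]' ; python3 w.py g .005 .024; python3 -c "
from h import *
print([plane(optics.camera_info('wrist'),d['centre'],.005,True) for d in optics.mark_of('white_roll','wrist')])
go([.475,-.378,.06],1.571)"
```

```text
t: 31.5
ee_pos: [0.4106, -0.3705, 0.2024]
ee_rot: [-3.141, -0.009, 0.002]
contact_force: [1.4, 0.2, 0.7]
gripper_width: 1.001
t: 31.8
ee_pos: [0.4117, -0.3679, 0.2027]
ee_rot: [-3.14, -0.007, 0.002]
contact_force: [0.7, 0.6, -0.4]
gripper_width: 0.998
centre (col400,row300)= [ 0.412 -0.368] 0.4mm/px, up=+x left=+y
mat [ 0.4673 -0.3835] yaw 0.035 [122.3  88.3]
[array([[ 0.46771963, -0.37627828]])]
t 31.90 tcp [ 0.4121 -0.3677  0.2031] jaw -1.566 q7 -0.92 shift [0.0629 0.0107 0.1431] turn 0.004
```

View pics/g_24.png

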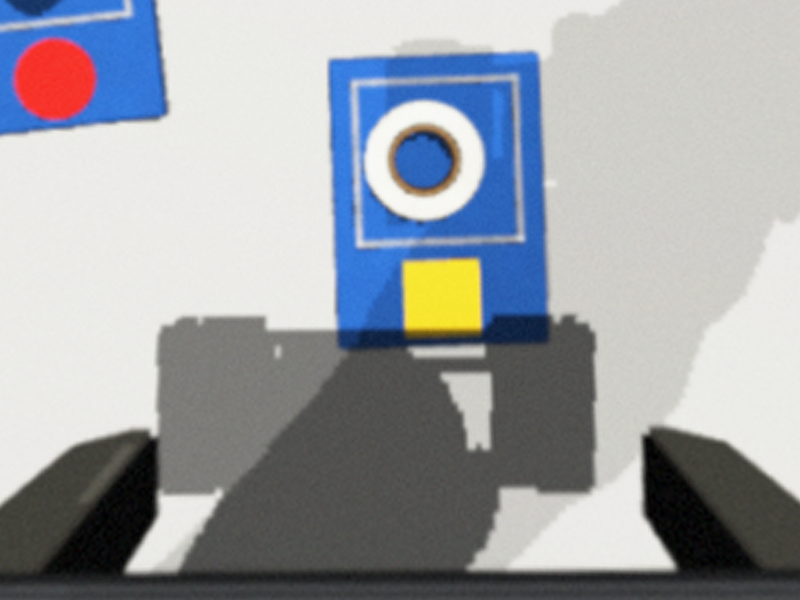

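The white roll is at px (425,160), about (0.468,-0.378). The yellow mat's origin is about (0.4673,-0.3835), yaw 0.035.

```bash
python3 -m creep '[[[0.02,0.003,0],0],[[0.056,0.01,0.03],0],[[0.056,0.01,0.07],0],[[0.056,0.01,0.11],0],[[0.056,0.01,0.143],0],[[0.056,0.01,0.143],0],[[0.056,0.01,0.143],0],[[0.056,0.01,0.143],0]]'; python3 -c "
from h import *
go([.468,-.378,.009],1.571)"
```

```text
t: 32.7
ee_pos: [0.4686, -0.3796, 0.0623]
ee_rot: [3.14, 0.003, 0.003]
contact_force: [0.4, 0.2, 0.5]
gripper_width: 0.999
t 32.70 tcp [ 0.4686 -0.3796  0.0623] jaw -1.569 q7 -0.96 shift [-0.0007 -0.0016  0.0533] turn 0.002
```

```bash
python3 -m creep '[[[0,-0.001,0.02],0],[[0,-0.001,0.04],0],[[0,-0.001,0.05],0],[[0,-0.001,0.053],0],[[0,-0.001,0.053],0],[[0,-0.001,0.053],0]]' && python3 -m creep '[[[0,0,0],0],[[0,0,0],0],[[0,0,0],0],[[0,0,0],0],[[0,0,0],0],[[0,0,0],0],[[0,0,0],0],[[0,0,0],0]]' -1 15 && python3 -m creep '[[[0,0,-0.03],0],[[0,0,-0.07],0],[[0,0,-0.11],0],[[0,0,-0.15],0],[[0,0,-0.19],0],[[0,0,-0.19],0],[[0,0,-0.19],0]]'; python3 -c "
from h import *
go([.5272,.012,.2],1.571)"
```

```text
t: 33.3
ee_pos: [0.468, -0.3788, 0.0084]
ee_rot: [3.141, 0.001, 0.002]
contact_force: [-0.2, 0.2, 0.5]
gripper_width: 0.999
t: 34.1
ee_pos: [0.4675, -0.3784, 0.0074]
ee_rot: [-3.142, -0.001, 0.0]
contact_force: [-0.3, -0.5, -0.2]
gripper_width: 0.51
t: 34.8
ee_pos: [0.4677, -0.3785, 0.1982]
ee_rot: [3.141, 0.001, 0.002]
contact_force: [-0.2, 0.6, -0.3]
gripper_width: 0.513
t 34.80 tcp [ 0.4677 -0.3785  0.1982] jaw -1.57 q7 -0.96 shift [ 0.0598 -0.3905 -0.0021] turn 0.001
```

```bash
python3 -m creep '[[[0.007,-0.049,0],0],[[0.015,-0.098,0],0],[[0.0225,-0.147,0],0],[[0.03,-0.196,0],0],[[0.0375,-0.245,0],0],[[0.045,-0.294,0],0],[[0.0525,-0.343,0],0],[[0.0595,-0.39,0],0]]' && python3 -m creep '[[[0,0,0.03],0],[[0,0,0.07],0],[[0,0,0.11],0],[[0,0,0.14],0],[[0,0,0.15],0],[[0,0,0.15],0],[[0,0,0.15],0]]'; python3 -c "
from h import *
go([.5272,.012,.0095],1.571)"
```

```text
t: 35.6
ee_pos: [0.5257, 0.0138, 0.1958]
ee_rot: [3.141, 0.002, -0.004]
contact_force: [0.9, -0.1, 0.2]
gripper_width: 0.513
t: 36.3
ee_pos: [0.5267, 0.0115, 0.0477]
ee_rot: [3.142, 0.001, -0.001]
contact_force: [0.4, 0.4, -0.6]
gripper_width: 0.512
t 36.30 tcp [0.5267 0.0115 0.0477] jaw -1.57 q7 -1.7 shift [ 0.0005 -0.0005  0.0382] turn 0.0
```

```bash
python3 -m creep '[[[0,0,0.015],0],[[0,0,0.03],0],[[0,0,0.036],0],[[0,0,0.038],0],[[0,0,0.038],0],[[0,0,0.038],0]]' && python3 -m creep '[[[0,0,0],0],[[0,0,0],0],[[0,0,0],0],[[0,0,0],0]]' 0.6 && python3 -m creep '[[[0,0,-0.03],0],[[0,0,-0.07],0],[[0,0,-0.11],0],[[0,0,-0.15],0],[[0,0,-0.19],0],[[0,0,-0.19],0],[[0,0,-0.19],0]]' 1; python3 -c "
from h import *
go([.4361,.3526,.2],-.224)"
```

```text
t: 36.9
ee_pos: [0.5271, 0.0116, 0.0102]
ee_rot: [-3.142, -0.001, -0.002]
contact_force: [-0.4, -0.0, 0.1]
gripper_width: 0.514
t: 37.3
ee_pos: [0.5267, 0.0117, 0.0095]
ee_rot: [-3.142, -0.001, -0.0]
contact_force: [-0.0, -0.0, 0.3]
gripper_width: 0.783
t: 38.0
ee_pos: [0.527, 0.0117, 0.2002]
ee_rot: [-3.141, -0.001, -0.003]
contact_force: [0.2, 0.1, -0.3]
gripper_width: 0.999
t 38.00 tcp [0.527  0.0117 0.2002] jaw -1.57 q7 -1.69 shift [-9.06e-02 -3.41e-01  1.00e-04] turn -1.346
```

```bash
python3 -m creep '[[[-0.011,-0.043,0],-0.14],[[-0.023,-0.085,0],-0.28],[[-0.034,-0.128,0],-0.42],[[-0.045,-0.17,0],-0.56],[[-0.057,-0.213,0],-0.7],[[-0.068,-0.256,0],-0.84],[[-0.08,-0.298,0],-0.98],[[-0.091,-0.341,0],-1.12]]' && python3 -m creep '[[[0,0,0],-0.1],[[0,0,0],-0.226],[[0,0,0],-0.226],[[0,0,0],-0.226]]' ; python3 -c "
from h import *
optics.get_image('wrist')
print([plane(optics.camera_info('wrist'),d['centre'],.005,True) for d in optics.mark_of('note_pad','wrist')])
go([.4361,.3526,.009],-.224)"
```

```text
t: 38.8
ee_pos: [0.4339, 0.3536, 0.1975]
ee_rot: [2.656, 1.678, -0.005]
contact_force: [0.4, -0.3, -0.1]
gripper_width: 1.003
t: 39.2
ee_pos: [0.4351, 0.3519, 0.1981]
ee_rot: [-2.459, -1.954, 0.004]
contact_force: [0.3, 0.4, -0.7]
gripper_width: 1.0
[array([[0.43992358, 0.35398274]])]
t 39.30 tcp [0.4354 0.3521 0.1987] jaw -0.227 q7 -1.26 shift [0.0009 0.0008 0.1897] turn -0.003
```

```bash
python3 -m creep '[[[0.001,0.001,0.04],0],[[0.001,0.001,0.09],0],[[0.001,0.001,0.14],0],[[0.001,0.001,0.17],0],[[0.001,0.001,0.182],0],[[0.001,0.001,0.189],0],[[0.001,0.001,0.189],0],[[0.001,0.001,0.189],0]]' && python3 -m creep '[[[0,0,0],0],[[0,0,0],0],[[0,0,0],0],[[0,0,0],0],[[0,0,0],0],[[0,0,0],0],[[0,0,0],0],[[0,0,0],0]]' -1 15 && python3 -m creep '[[[0,0,-0.03],0],[[0,0,-0.07],0],[[0,0,-0.11],0],[[0,0,-0.15],0],[[0,0,-0.19],0],[[0,0,-0.19],0],[[0,0,-0.19],0]]'; python3 -c "
from h import *
go([.5,0,.2],.035)
go([.4673,-.3835,.2],.035)"
```

```text
t: 40.1
ee_pos: [0.4373, 0.3539, 0.0117]
ee_rot: [-2.456, -1.958, -0.003]
contact_force: [-0.8, 0.3, 1.3]
gripper_width: 0.996
t: 40.9
ee_pos: [0.4366, 0.3534, 0.0104]
ee_rot: [2.456, 1.959, -0.0]
contact_force: [0.9, -1.0, 1.2]
gripper_width: 0.534
t: 41.6
ee_pos: [0.4369, 0.3532, 0.201]
ee_rot: [2.456, 1.959, 0.003]
contact_force: [-0.4, -1.0, -0.7]
gripper_width: 0.535
t 41.60 tcp [0.4369 0.3532 0.201 ] jaw -0.224 q7 -1.27 shift [-0.3303  0.1401  0.0008] turn -0.259
t 41.60 tcp [0.4369 0.3532 0.201 ] jaw -0.224 q7 -1.27 shift [-7.115e-01  1.936e-01  5.000e-04] turn -0.259
```

```bash
python3 -m creep '[[[-0.04,0.017,0],0.14],[[-0.082,0.035,0],0.28],[[-0.123,0.052,0],0.42],[[-0.165,0.07,0],0.56],[[-0.206,0.087,0],0.7],[[-0.247,0.105,0],0.84],[[-0.288,0.122,0],0.98],[[-0.33,0.14,0],1.12]]' && python3 -m creep '[[[0,0,0],0.1],[[0,0,0],0.192],[[0,0,0],0.192]]' ; python3 -c "
from h import *
go([.4673,-.3835,.2],-1.536)"
```

```text
t: 42.4
ee_pos: [0.4989, -0.0014, 0.1989]
ee_rot: [3.122, 0.347, -0.005]
contact_force: [0.9, 0.4, -0.7]
gripper_width: 0.533
t: 42.7
ee_pos: [0.4989, -0.0, 0.1988]
ee_rot: [3.14, 0.052, -0.005]
contact_force: [-0.5, 0.1, -1.1]
gripper_width: 0.535
t 42.70 tcp [ 0.4989 -0.      0.1988] jaw -1.538 q7 -1.67 shift [-0.0442  0.3822 -0.0007] turn -0.002
```

```bash
python3 -m creep '[[[-0.0055,0.048,0],0],[[-0.011,0.096,0],0],[[-0.0165,0.144,0],0],[[-0.022,0.191,0],0],[[-0.0275,0.239,0],0],[[-0.033,0.287,0],0],[[-0.0385,0.335,0],0],[[-0.044,0.382,0],0]]' && python3 -m creep '[[[0,0,0.03],0],[[0,0,0.07],0],[[0,0,0.11],0],[[0,0,0.14],0],[[0,0,0.15],0],[[0,0,0.15],0],[[0,0,0.15],0]]'; python3 -c "
from h import *
go([.4673,-.3835,.0115],-1.536)"
```

```text
t: 43.5
ee_pos: [0.4684, -0.3842, 0.1992]
ee_rot: [-3.14, -0.061, 0.003]
contact_force: [0.7, 0.6, -0.5]
gripper_width: 0.539
t: 44.2
ee_pos: [0.4696, -0.3829, 0.0511]
ee_rot: [3.141, 0.057, 0.001]
contact_force: [1.3, 0.6, -0.1]
gripper_width: 0.539
t 44.20 tcp [ 0.4696 -0.3829  0.0511] jaw -1.535 q7 -0.94 shift [-0.0024  0.0005  0.0396] turn 0.001
```

```bash
python3 -m creep '[[[-0.002,0,0.015],0],[[-0.002,0,0.03],0],[[-0.002,0,0.037],0],[[-0.002,0,0.039],0],[[-0.002,0,0.039],0],[[-0.002,0,0.039],0]]' && python3 -m creep '[[[0,0,0],0],[[0,0,0],0],[[0,0,0],0],[[0,0,0],0]]' 0.6 && python3 -m creep '[[[0,0,-0.03],0],[[0,0,-0.07],0],[[0,0,-0.11],0],[[0,0,-0.15],0],[[-0.02,0,-0.19],0],[[-0.055,0,-0.19],0],[[-0.055,0,-0.19],0],[[-0.055,0,-0.19],0]]' 1 && python3 -m creep '[[[0,0,0],0],[[0,0,0],0],[[0,0,0],0]]'; python3 w.py i .005 .023; python3 -c "
from h import *
print([plane(optics.camera_info('wrist'),d['centre'],.005,True) for d in optics.mark_of('note_pad','wrist')])
go([.53,-.1,.3],1.571)
import cv2
cv2.imwrite('pics/topz.png',cv2.resize(optics.get_image('top')[100:300,80:480,::-1],(800,400),interpolation=cv2.INTER_CUBIC))"
```

```text
t: 44.8
ee_pos: [0.4674, -0.383, 0.0118]
ee_rot: [3.141, 0.055, 0.001]
contact_force: [-0.5, 0.4, -0.8]
gripper_width: 0.535
t: 45.2
ee_pos: [0.4672, -0.3829, 0.0116]
ee_rot: [3.141, 0.055, 0.0]
contact_force: [-0.5, -0.0, 0.2]
gripper_width: 0.788
t: 46.0
ee_pos: [0.4117, -0.385, 0.2019]
ee_rot: [3.141, 0.053, 0.001]
contact_force: [0.5, -0.7, -0.4]
gripper_width: 0.997
t: 46.3
ee_pos: [0.4128, -0.3845, 0.2008]
ee_rot: [-3.14, -0.056, 0.001]
contact_force: [-0.5, -0.8, 0.4]
gripper_width: 0.994
centre (col400,row300)= [ 0.413 -0.385] 0.4mm/px, up=+x left=+y
mat [ 0.4673 -0.3837] yaw 0.036 [122.3  88.4]
[array([[ 0.46936391, -0.38514945]])]
t 46.40 tcp [ 0.4126 -0.3846  0.201 ] jaw -1.535 q7 -0.88 shift [ 0.1274 -0.2803 -0.099 ] turn 0.035
```

View pics/i_23.png

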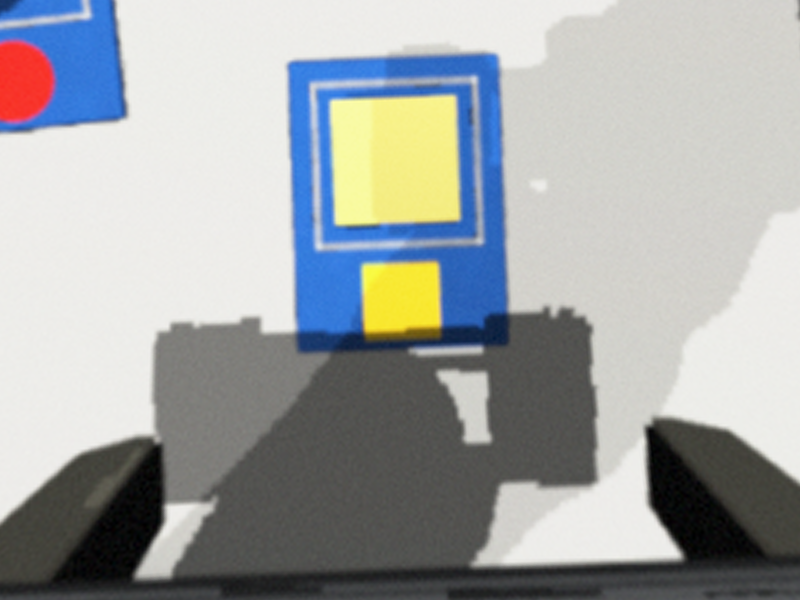

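View pics/topz.png

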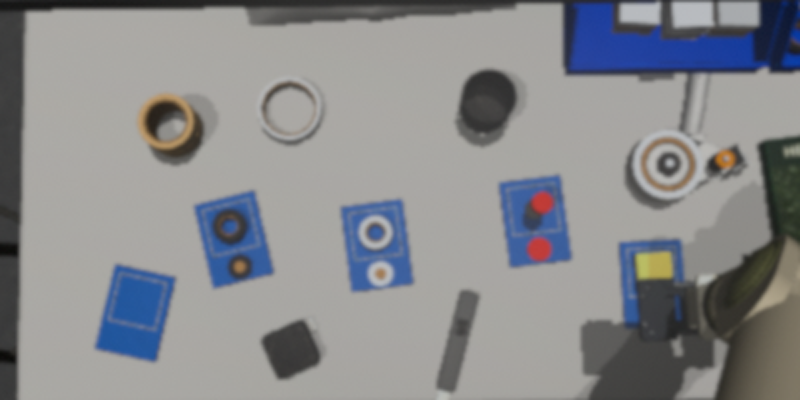

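The wrist view shows the pad at px (395,160) inside its square at (397,163), so it is about 1 mm off and aligned. The top view shows the black roll (230,226) and white roll (375,232) centred in their squares and the glue upright on the red mat. The spare mat is empty and the pen cup is unmoved at (487,98).

```bash
python3 -c "
from bench import manip
print(manip.hand_in(), manip.sense()['t'])"
```

```text
the job is handed in; nothing more can be done
the job is handed in; nothing more can be done
```

All four supplies are back on their own mats, and I handed the job in at about 46 s of the 144 s allowed. I made two swaps through the spare mat: black roll with glue stick, then note pad with white roll.

- **Glue stick:** upright on the red mat, cap up, within about 1 mm of the centre in the wrist picture. The picture network put it about 2.5 mm off, probably because the arm was still settling.
- **Note pad:** flat, square with its mat and about 1 mm from the centre. The network's mark was about 2 mm off.
- **White and black rolls:** flat and centred by eye in the last top picture. I did not take a close-up of either after placing it.
- **Rest of the scene:** the spare mat is empty, the pen cup is where it was, and the gripper was open about 20 cm above the bench at hand-in. The highest contact force I read at the end of any move was about 6 N.

The top and wrist cameras disagreed by about 2.5 mm in x on the mat positions. I used the wrist camera for both picking and placing, so most of that cancels out.

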